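# Set the depth rod's stop on a blind bore

### The job

Take the depth rod out of its rest and lower it into the blind bore of the aluminium housing until you feel it bottom out, and keep it pressed there, at roughly 5 N, for a second or two. Then let go of the rod and push its stop collar down along it until the collar sits firmly on the housing's top face, and leave the rod standing like that. Keep every push below 25 N and leave the small parts lying about where they are.

Things in the scene. Friction and masses are not known exactly. Their poses are not given: they have to be found in the camera images.
- rod_grip (a point): centre of the grip of the depth rod, a steel rod 84 mm long, upright in its rest at the start, 0.17 kg. The grip is its top 30 mm, 15.6 mm in diameter; this point is 15 mm below the rod's top end and 69 mm above the end of its foot; z is the rod's axis, upward. The shank below is 12 mm in diameter. Grip it high: the collar's top face starts only 31 to 34 mm below the rod's top end
- rod_foot: foot of the depth rod, a tapered tip 7 mm in diameter at its end and 10.4 mm above, 5 mm long; origin at the centre of its lower end (the lower end of the rod), z along the rod, upward
- stop: stop collar of the depth rod: a dark steel disc 47 mm across, 9 mm thick, round the rod; origin at the centre of its underside, z up along the rod. It slides along the rod against about 4 N of friction, stays where it is put, and starts 41 to 44 mm above the end of the foot, more than the bore's depth. Fingertips can straddle the grip and push on its top face
- housing: machined aluminium housing fixed to the bench: foot 92 x 116 x 12 mm with four cap screws and on it a boss 66 x 76 mm whose flat top face is 58 mm above the bench; origin at the centre of its underside
- bore_mouth (a point): centre of the mouth of the housing's only bore, on its top face (58 mm above the bench), z upward: a vertical round blind bore 13.4 mm in diameter, its rim chamfered 1.5 mm. Its depth is between 28 and 39 mm, is not measured and differs each time: the flat bottom has to be felt
- rest: grey plastic rest for the rod, fixed to the bench: a block 50 x 50 x 30 mm on a 66 x 66 x 5 mm foot, with a 14 mm hole 25 mm deep in its centre in which the rod stands; origin at the centre of its underside
- bush: bystander: hardened steel bush with a collar, 24 mm across and 18 mm tall, standing; origin under its centre
- mount: bystander: black round specimen mount, 30 mm across and 18 mm tall; origin under its centre
- bolt: bystander: cap screw standing on its head, 13 mm across and 28 mm tall; origin under its centre
Things that resemble listed ones, but are neither listed nor needed, are in the scene too. Leave any yellow look-alike of the part that bears rod_grip alone.

How it is judged (in metres and radians):
On the way, in this order (a step that is already met when the one before it is completed fails the run):
1. the rod's foot is in the bore and is pressed on its bottom with more than 2.5 N for 0.8 s, the stop collar still clear of the face (horizontal distance between rod_foot and bore_mouth below 0.004 m and z of rod_foot in the frame of bore_mouth below -0.024 m and contact force between rod_foot and anything else above 2.5 N and z of stop in the frame of bore_mouth above 0.0018 m), for 0.8 s.
2. the stop collar is pressed on the housing's top face while the rod's foot is on the bottom of the bore (horizontal distance between rod_foot and bore_mouth below 0.004 m and z of rod_foot in the frame of bore_mouth below -0.024 m and contact force between rod_foot and anything else above 0.5 N and contact force between stop and housing above 0.5 N), for 0.1 s.
At the end, for the whole second after the job is handed in: the rod stands upright (within 5 degrees) and at rest in the housing's bore, its foot at least 24 mm down, and the underside of its stop collar is within 1.5 mm of the housing's top face (horizontal distance between each of rod_foot, stop and bore_mouth below 0.004 m and z of rod_foot in the frame of bore_mouth below -0.024 m and z of stop in the frame of bore_mouth below 0.0015 m and angle between rod_foot's own z axis and vertical below 0.09 rad and linear speed of rod_foot below 0.01 m/s); the robot touches nothing.
It fails at once if the rod's foot is pressed with more than 25 N on anything (contact force between rod_foot and anything else above 25 N).
It fails at once if the stop collar is pressed with more than 25 N on the housing (contact force between stop and housing above 25 N).
It fails at once if a bystander part is moved by more than 20 mm (distance of any of bush, mount, bolt from where it was at the start of the episode above 0.02 m).
It also fails if it takes over 64 s, if anything falls off the work surface, if the arm or the gripper's body presses on something with over 40 N, if the wrist force passes 120 N, or if a joint passes its speed limit or range.

### The arm

A 7-joint arm with a two-finger parallel gripper is mounted at the origin on a cart in front of the work surface, level with it; the furniture and walls round the work are solid. World frame = base frame: x ahead of the robot, y to its left, z up, the work surface at z = 0. Lengths are in m, angles in degrees, forces in N, time in s.
With the tool pointing down it reaches from about 0.425 to 0.875 m from the base axis. Payload 4.7 kg.
Tool frame: the origin (TCP) lies at the very end of the fingers, on their centre line; the grasp point (between the pads) lies env.tcp_to_grasp behind it (env.tcp_to_grasp is the distance from the TCP to the grasp point, in m); z points along the fingers, x is the direction in which the jaws open and shut, and the axes are right-handed (so a half turn about z gives the same grasp; the last joint's range is limited). The gripper opens to 87 mm and grips with 3 to 60 N. Pads are 19 mm wide; open, the fingers measure 117 mm over their backs; the gripper's body (75 mm by 190 mm) begins 51 mm behind the grasp point.
Start: joints at [-65.426, 18.392, -4.016, 83.108, 1.295, 78.541, -3.26], TCP at [0.262, 0.595, 0.223] pointing down, gripper open.
Joint ranges: [-163.93, 163.93], [-17.29, 119.83], [-79.2, 71.16], [3.27, 140.29], [-89.18, 269.18], [5.43, 117.66], [-154.24, 154.24]. Speed limits (degrees/s): [147.25, 147.25, 180, 180, 180, 180, 180].

### API

Orientations are given as [roll, pitch, yaw] about the fixed x, y, z axes, in that order (R = Rz(yaw) Ry(pitch) Rx(roll)).
In Python, from cell import env gives the robot as it stands. The module is installed in compiled form; this text tells all that it offers.
- The arm moves only by the tool send_rows, never from a script. Its argument "steps" is a list of rows, each a list of 3 entries, a list of its own where there are three numbers: the shift along the tool's x, y, z in m, then the turn, a rotation vector about the tool's x, y, z in rad, then the finger opening in m, from 0 to 0.087. A call has exactly 5 rows; each row is the pose to reach, as a shift and turn from the pose commanded when the call began, along the tool's axes at that moment; what a row does not reach only later rows make up. A row lasts 1/12 s, in which the tool goes at most 41.7 mm and 7.16 degrees, less where a joint would pass 70% of its speed; a pose out of reach is approached as far as the arm can. A call with a gripper value outside its range is refused whole. The fingers move at their own pace and stop on an object; "grip_force" is the grip in N (left out, the last holds). Time passes only in rows, so rows that repeat a pose let the fingers close, or fill a call up. It gives the time, the measured TCP pose, the force and the opening at its end, in the units of the state.
- env.get_obs(): the state, without advancing time (a new reading comes with each control period).
- env.read_camera(name): name is "side" or "top" or "wrist"; returns a dict with "pixels" (384x512x3 uint8, red, green, blue), "fx", "fy", "cx", "cy" (pixels), "position" and "rotation" of the camera in the world. Camera axes: x right, y up, looking along -z (the intrinsics and any distortion apply to the point x, -y, -z); pixel columns grow to the right and rows downward; lengths in m; the calibration is good to about 2 mm. A picture is of the moment at which its call begins. There is no depth.
- env.sign_off(): hands the job in, once; it reports no verdict.
The state is a dict: "time_s": time; "qpos": joint angles; "joint_velocities": joint speeds; "effort": joint torques, N m; "tool_pos": TCP position; "tool_rot": TCP orientation; "force": force on the tool from outside, world axes, zero at the start; "wrist_torque": the same for the moment, N m; "grip_width": finger opening in m.
Only numpy, scipy, OpenCV 4.12 (cv2) and the standard library are available. Lean on these libraries where they do the work, as an engineer would, in place of code of your own. Each camera call takes 0.05 s, during which the arm holds its last target.

## Working session

There is one attempt and no reset: what is moved stays moved. The work goes in short steps, Python scripts to look and compute and a tool call to move; the robot and the scene stay as the last step left them, time stands still between calls to the robot, and variables do not carry over. Pictures are saved under pics/ and viewed, and the job is handed in when it is done.

Besides the shell and the picture viewer there is one more tool, called after "Call:" by a JSON object that holds its "op" and its "data". send_rows: Moves the arm, as the interface text tells. Its arguments: {"type":"object","properties":{"steps":{"type":"array"},"grip_force":{"type":"number"}},"required":["steps"]}

```bash
mkdir -p pics; ls
python3 - <<'E'
from cell import env
import cv2
o=env.get_obs()
for k,v in o.items(): print(k,v)
print(env.tcp_to_grasp)
for n in ["side","top","wrist"]:
    c=env.read_camera(n)
    print(n,{k:v for k,v in c.items() if k!="pixels"})
    cv2.imwrite(f"pics/{n}0.png",c["pixels"][:,:,::-1])
E
```

```text
pics
time_s 0.0
qpos [-65.4275552   18.44033552  -4.01486716  83.17453057   1.29598709
  78.53967372  -3.25931622]
joint_velocities [ 0.03141131 -0.01249251  0.00752315  0.0437539  -0.11531182  0.09601874
  0.01694853]
effort [-6.08243022e-05 -4.91285276e+01 -4.03896226e-01 -3.12534428e+01
 -6.40179100e-02  4.40077053e-02  1.73795243e-04]
tool_pos [0.26177594 0.59436169 0.22145021]
tool_rot [1.79993163e+02 1.09246577e-01 6.62375406e+01]
force [-0.54165789 -0.37505536 -0.33197454]
wrist_torque [-0.01061202  0.02678647  0.00268243]
grip_width 0.08695039319736718
0.0187
side {'fx': 436.0328028465022, 'fy': 436.0328028465022, 'cx': 248.17660608169746, 'cy': 192.5136555258216, 'position': array([ 0.13755158, -0.51221138,  0.65874192]), 'rotation': array([ 48.49919252,   0.58273671, -37.28109593])}
top {'fx': 399.80387677974005, 'fy': 399.80387677974005, 'cx': 260.4919731748959, 'cy': 189.71852941470925, 'position': array([0.41572107, 0.00941039, 0.9359104 ]), 'rotation': array([  6.49177092,  -1.02422273, -89.92299685])}
wrist {'fx': 297.8509468450635, 'fy': 297.8509468450635, 'cx': 259.5686380759227, 'cy': 190.00167991397268, 'position': array([0.19403138, 0.62567401, 0.38355576]), 'rotation': array([-1.59710301e+01,  6.52023707e-02,  6.62136255e+01])}
```

View pics/side0.png

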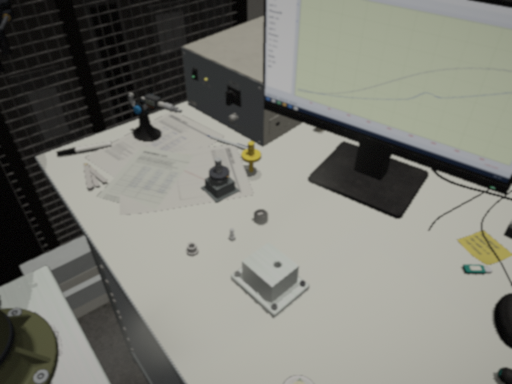

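View pics/top0.png

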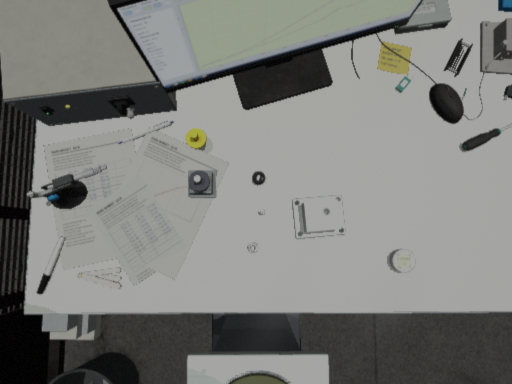

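View pics/wrist0.png

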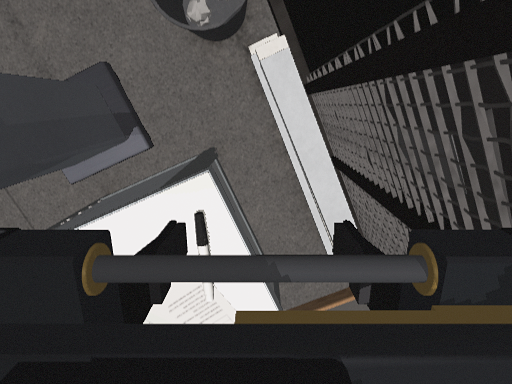

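The top view shows the steel rod with its dark collar in the grey rest at (201,180). The yellow look-alike stands at (196,139). The housing is at (319,217), with its bore near (327,211). The mount is at (259,178), the bolt at (262,211) and the bush at (252,247). In the side view the rod is at (219,175), the look-alike at (251,152) and the bore at (278,264).

Candidates for the rod are the steel one, top (201,180), and the yellow one, top (196,139). I choose the steel one and will check it in a close crop.

```bash
cat > h.py <<'E'
import numpy as np, cv2
from scipy.spatial.transform import Rotation as R
from cell import env
def ray(c,u,v):
    d=np.array([(u-c['cx'])/c['fx'],-(v-c['cy'])/c['fy'],-1.0])
    M=R.from_euler('xyz',c['rotation'],degrees=True).as_matrix()
    return np.array(c['position']),M@d
def onz(c,u,v,z):
    p,d=ray(c,u,v); return p+d*(z-p[2])/d[2]
def proj(c,P):
    M=R.from_euler('xyz',c['rotation'],degrees=True).as_matrix()
    q=M.T@(np.asarray(P)-c['position']); return c['cx']+c['fx']*q[0]/-q[2], c['cy']-c['fy']*q[1]/-q[2]
def tri(rs):
    A=np.zeros((3,3));b=np.zeros(3)
    for p,d in rs:
        d=d/np.linalg.norm(d);Q=np.eye(3)-np.outer(d,d);A+=Q;b+=Q@p
    x=np.linalg.solve(A,b); return x,[np.linalg.norm((np.eye(3)-np.outer(d,d)/(d@d))@(x-p)) for p,d in rs]
def crop(c,u0,v0,w,h,s,name):
    im=c['pixels'][v0:v0+h,u0:u0+w,::-1]
    cv2.imwrite(name,cv2.resize(im,None,fx=s,fy=s,interpolation=cv2.INTER_CUBIC))
E
python3 - <<'E'
from h import *
t=env.read_camera('top');s=env.read_camera('side')
a=[(t,170,150,60,50),(t,285,185,70,60),(s,190,140,80,70),(s,225,235,90,80)]
ims=[]
for c,u,v,w,h in a:
    im=c['pixels'][v:v+h,u:u+w,::-1]; ims.append(cv2.resize(im,(400,300),interpolation=cv2.INTER_CUBIC))
cv2.imwrite('pics/crops.png',np.vstack([np.hstack(ims[:2]),np.hstack(ims[2:])]))
E
```

```text
(no output)
```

View pics/crops.png

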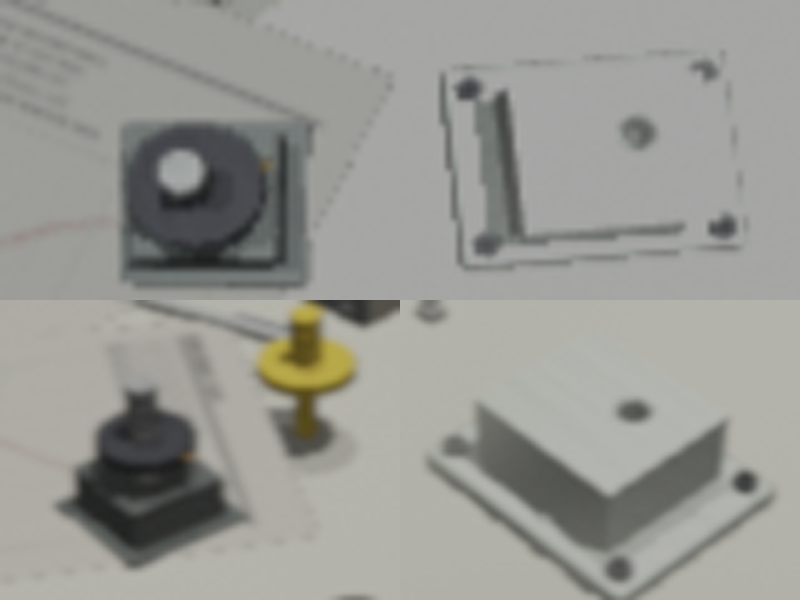

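The crop confirms the choice: the steel rod with the dark collar stands in the grey rest, and the yellow one stands on the bench. Next I measure the rod and the bore.

Run:
```python
from h import *
t=env.read_camera('top');s=env.read_camera('side')
np.set_printoptions(precision=4,suppress=True)
print('rodtop',tri([ray(t,196.7,178.25),ray(s,217.6,160.2)]),onz(t,196.7,178.25,.094),onz(s,217.6,160.2,.094))
print('bore',tri([ray(t,326.2,211.0),ray(s,277.0,264.2)]),onz(t,326.2,211,.058),onz(s,277,264.2,.058))
print('collar',onz(t,199.1,180.7,.061))
# yaw of housing: foot corners in top crop
f=lambda x,y:(285+(x-400+.5)*70/400-.5,185+(y+.5)*60/300-.5)
C=[onz(t,*f(*p),.012) for p in [(443,68),(725,52),(744,245),(463,268)]]
print(np.array(C),np.mean(C,0))
for i in range(4):
    d=C[(i+1)%4]-C[i]; print(np.linalg.norm(d),np.degrees(np.arctan2(d[1],d[0])))
# rest block
f=lambda x,y:(170+(x+.5)*60/400-.5,150+(y+.5)*50/300-.5)
C=[onz(t,*f(*p),.005) for p in [(122,122),(310,122),(307,287),(122,285)]]
print(np.array(C),np.mean(C,0))
```

```text
rodtop (array([0.5367, 0.1309, 0.0862]), [np.float64(2.4154444174568324e-05), np.float64(2.4154444174482015e-05)]) [0.5356 0.1298 0.094 ] [0.5312 0.1222 0.094 ]
bore (array([ 0.4687, -0.1507,  0.0589]), [np.float64(0.00021703754795353395), np.float64(0.00021703754795352994)]) [ 0.4689 -0.151   0.058 ] [ 0.469  -0.1501  0.058 ]
collar [0.5348 0.1292 0.061 ]
[[ 0.5013 -0.0805  0.012 ]
 [ 0.5091 -0.1958  0.012 ]
 [ 0.4197 -0.2015  0.012 ]
 [ 0.409  -0.0878  0.012 ]] [ 0.4598 -0.1414  0.012 ]
0.11554852561757302 -86.11190125735533
0.08962457421412622 -176.31440584787293
0.11418975684613993 95.36119520059962
0.09256585100425604 4.556445152295052
[[0.5679 0.1636 0.005 ]
 [0.5682 0.0975 0.005 ]
 [0.5033 0.0976 0.005 ]
 [0.5038 0.1622 0.005 ]] [0.5358 0.1302 0.005 ]
```

Run:
```python
from h import *
c=env.read_camera('wrist');o=env.get_obs()
RT=R.from_euler('xyz',o['tool_rot'],degrees=True).as_matrix()
Rc=R.from_euler('xyz',c['rotation'],degrees=True).as_matrix()
print(RT.T@(c['position']-o['tool_pos'])); print(RT.T@Rc)
for z in (0,.05,.1,.15):
  for y in (-.1,-.05,0,.05,.1):
    print(z,y,np.round(proj(c,o['tool_pos']+RT@np.array([0,y,z])),0))
t=env.read_camera('top')
for n,u,v,z in [('yellow',196,139,.08),('mount',259,178,.018),('bolt',262,211,.02),('bush',252,247,.018)]: print(n,onz(t,u,v,z).round(3))
```

```text
[ 0.00100884 -0.074619   -0.16189566]
[[ 9.99999849e-01  4.85485355e-04 -2.59067430e-04]
 [ 3.95507385e-04 -9.61432511e-01 -2.75040670e-01]
 [-3.82604067e-04  2.75040526e-01 -9.61432558e-01]]
0 -0.1 [257.  52.]
0 -0.05 [258. 152.]
0 0 [258. 236.]
0 0.05 [258. 308.]
0 0.1 [258. 370.]
0.05 -0.1 [258.  65.]
0.05 -0.05 [258. 141.]
0.05 0 [258. 208.]
0.05 0.05 [258. 267.]
0.05 0.1 [258. 320.]
0.1 -0.1 [258.  73.]
0.1 -0.05 [258. 134.]
0.1 0 [258. 190.]
0.1 0.05 [258. 240.]
0.1 0.1 [259. 285.]
0.15 -0.1 [258.  78.]
0.15 -0.05 [258. 130.]
0.15 0 [259. 177.]
0.15 0.05 [259. 220.]
0.15 0.1 [259. 260.]
yellow [0.624 0.135 0.08 ]
mount [ 0.548 -0.003  0.018]
bolt [ 0.471 -0.01   0.02 ]
bush [0.389 0.012 0.018]
```

Call:
{"op": "send_rows", "data": {"steps": [[[-0.02,0.028,0],[0,0,-0.083],0.087],[[-0.04,0.056,0],[0,0,-0.166],0.087],[[-0.06,0.084,0],[0,0,-0.249],0.087],[[-0.08,0.112,0],[0,0,-0.332],0.087],[[-0.1,0.14,0],[0,0,-0.415],0.087]], "grip_force": 35}}

```text
time_s: 0.87
tool_pos: [0.3505, 0.4455, 0.2227]
tool_rot: [180.0, -0.0, 90.3]
force: [0.7, -0.4, -1.4]
grip_width: 0.0868
```

Call:
{"op": "send_rows", "data": {"steps": [[[-0.032,0.019,0.002],[0,0,0],0.087],[[-0.064,0.038,0.004],[0,0,0],0.087],[[-0.096,0.057,0.006],[0,0,0],0.087],[[-0.128,0.075,0.008],[0,0,0],0.087],[[-0.16,0.093,0.01],[0,0,0],0.087]]}}

```text
time_s: 1.28
tool_pos: [0.4436, 0.2853, 0.2129]
tool_rot: [180.0, -0.0, 90.0]
force: [1.1, -0.8, -0.5]
grip_width: 0.0872
```

Call:
{"op": "send_rows", "data": {"steps": [[[-0.035,0.021,0.003],[0,0,0],0.087],[[-0.07,0.042,0.006],[0,0,0],0.087],[[-0.105,0.063,0.009],[0,0,0],0.087],[[-0.14,0.084,0.012],[0,0,0],0.087],[[-0.157,0.093,0.013],[0,0,0],0.087]]}}

```text
time_s: 1.7
tool_pos: [0.5382, 0.1236, 0.1996]
tool_rot: [179.9, 0.1, 89.6]
force: [0.2, -0.6, 0.1]
grip_width: 0.0872
```

Run:
```python
from h import *
o=env.get_obs();print(o['tool_pos'],o['tool_rot'],o['force'])
c=env.read_camera('wrist');print(c['position'],c['rotation'],proj(c,[.536,.13,.092]))
o=env.get_obs();print(o['tool_pos'],o['tool_rot'],o['time_s'])
cv2.imwrite('pics/w1.png',c['pixels'][:,:,::-1]); crop(c,200,120,120,90,6,'pics/w1c.png')
np.save('w1.npy',c,allow_pickle=True)
```

```text
[0.5381842  0.12360284 0.19959294] [1.79902427e+02 1.46040653e-01 8.96355629e+01] [ 0.21978406 -0.55518625  0.05928222]
[0.46362479 0.12498536 0.36145026] [-16.07978339   0.09063218  89.61192166] (np.float64(265.9017741103006), np.float64(184.5353373874174))
[0.53904579 0.12095501 0.1994857 ] [179.8828569    0.22907028  89.42057499] 1.75
```

View pics/w1.png

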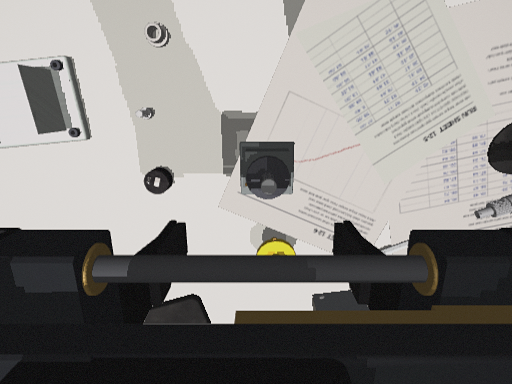

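View pics/w1c.png

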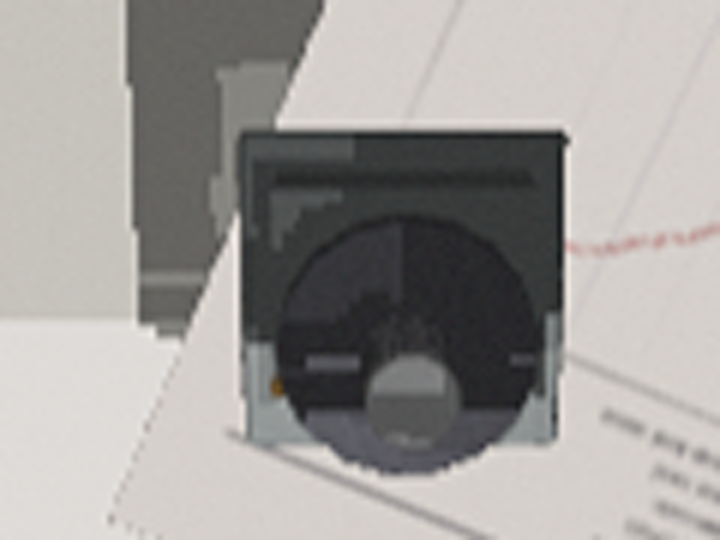

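The rod's top shows at (269,187) in the wrist view, but the arm was still swinging. I let it settle and measure again.

Call:
{"op": "send_rows", "data": {"steps": [[[0,0,0],[0,0,0],0.087],[[0,0,0],[0,0,0],0.087],[[0,0,0],[0,0,0],0.087],[[0,0,0],[0,0,0],0.087],[[0,0,0],[0,0,0],0.087]]}}

```text
time_s: 2.17
tool_pos: [0.5354, 0.1316, 0.1997]
tool_rot: [180.0, -0.0, 90.2]
force: [-0.0, -0.1, -0.3]
grip_width: 0.0875
```

Run:
```python
from h import *
o=env.get_obs();print(o['tool_pos'],o['tool_rot'],o['force'])
c=env.read_camera('wrist');print(c['position'],c['rotation'],proj(c,[.536,.13,.092]))
o=env.get_obs();print(o['tool_pos'],o['tool_rot'],o['time_s'])
crop(c,200,130,100,75,8,'pics/w2c.png')
np.save('w2.npy',c,allow_pickle=True)
```

```text
[0.53537801 0.13160171 0.19966732] [ 1.79994372e+02 -2.68693394e-02  9.01703859e+01] [-0.00996174 -0.14954413 -0.34091565]
[0.46108058 0.13179469 0.36167786] [-1.59904304e+01 -8.37512849e-02  9.01467347e+01] (np.float64(257.03500632833936), np.float64(187.58255209568634))
[0.53548059 0.13128291 0.19967611] [ 1.79993595e+02 -2.17542333e-02  9.01396111e+01] 2.2167
```

View pics/w2c.png

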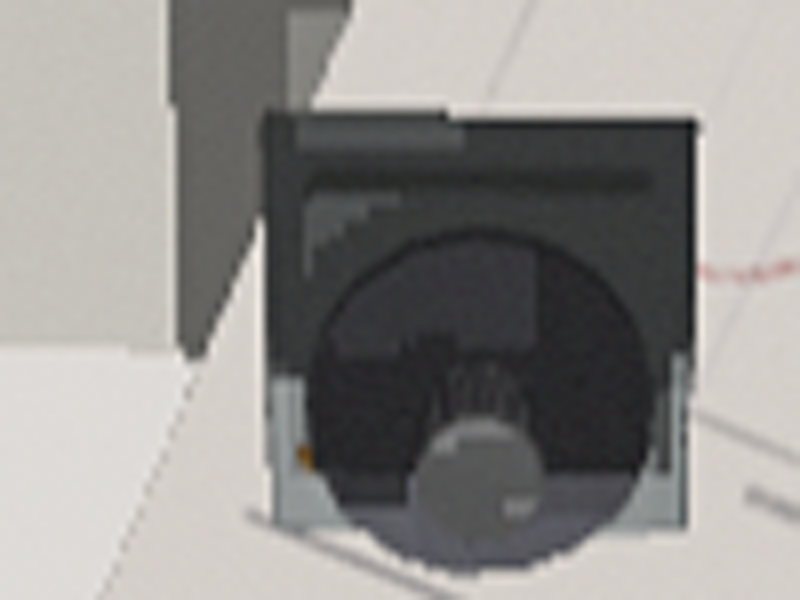

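The close view shows the rod's top disc centred at about (259.3,189.7) and the collar 43.7 px wide. I now combine this with the top and side views to get the top's height, which could be 89 or 94 mm.

Run:
```python
from h import *
np.set_printoptions(precision=4,suppress=True)
c=np.load('w2.npy',allow_pickle=True).item()
t=env.read_camera('top');s=env.read_camera('side')
rw,rt,rs=ray(c,259.3,189.7),ray(t,196.7,178.25),ray(s,217.6,160.2)
for n,l in dict(wt=[rw,rt],ws=[rw,rs],ts=[rt,rs],all=[rw,rt,rs]).items(): print(n,tri(l))
for z in (.089,.094): print(z,[(p+d*(z-p[2])/d[2]) for p,d in (rw,rt,rs)])
# collar extents: left/right/top/bottom in wrist crop
f=lambda x,y:(200+(x+.5)/8-.5,130+(y+.5)/8-.5)
for z in (.056,.0615):
    l,r=onz(c,*f(306,400),z),onz(c,*f(656,400),z);print(z,'collar dia',np.linalg.norm(l-r),(l+r)/2)
# rest top block: back edge width
for z in (.03,.035):
    l,r=onz(c,*f(262,118),z),onz(c,*f(698,120),z);print(z,'block w',np.linalg.norm(l-r),l,r)
crop(s,195,140,50,60,10,'pics/s2c.png')
```

```text
wt (array([0.5369, 0.1311, 0.0924]), [np.float64(0.0014666192166456194), np.float64(0.001466619216645612)])
ws (array([0.539 , 0.1325, 0.0848]), [np.float64(0.001195522936746032), np.float64(0.0011955229367460241)])
ts (array([0.5367, 0.1309, 0.0862]), [np.float64(2.4154444174568324e-05), np.float64(2.4154444174482015e-05)])
all (array([0.5379, 0.1317, 0.0857]), [np.float64(0.001936682314036973), np.float64(0.001312506462958964), np.float64(0.0007698732425602019)])
0.089 [array([0.5389, 0.1321, 0.089 ]), array([0.5363, 0.1305, 0.089 ]), array([0.5347, 0.1278, 0.089 ])]
0.094 [array([0.5375, 0.1321, 0.094 ]), array([0.5356, 0.1298, 0.094 ]), array([0.5312, 0.1222, 0.094 ])]
0.056 collar dia 0.04624257201395072 [0.5372 0.1326 0.056 ]
0.0615 collar dia 0.04541053875130992 [0.5358 0.1326 0.0615]
0.03 block w 0.06048176396065552 [0.5035 0.1021 0.03  ] [0.5036 0.1626 0.03  ]
0.035 block w 0.059570009341265405 [0.5028 0.1026 0.035 ] [0.503  0.1622 0.035 ]
```

View pics/s2c.png

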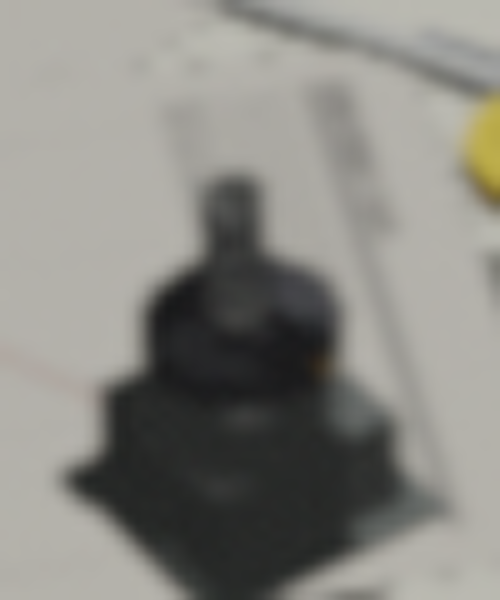

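Run:
```python
from h import *
np.set_printoptions(precision=4,suppress=True)
c=np.load('w2.npy',allow_pickle=True).item()
t=env.read_camera('top');s=env.read_camera('side')
g=cv2.cvtColor(s['pixels'],cv2.COLOR_RGB2GRAY)
print(g[152:166,213:224])
rw,rt=ray(c,259.3,189.7),ray(t,196.7,178.25)
for v in (157.9,158.5,159.1):
  rs=ray(s,218.0,v); print(v,tri([rw,rs]),tri([rt,rs]),tri([rw,rt,rs])[0])
# expected px of top disc for hypotheses
for z in (.089,.094):
  for P in ([.5365,.131,z],[.538,.1315,z]): print(z,proj(s,P),proj(t,P),proj(c,P))
# rod base corner of rest: side crop front-left foot corner, base
for n,x,y,z in (('L foot',65,482,.005),('R foot',452,510,.005),('blk L top',108,388,.03),('blk R top',392,425,.03)):
  print(n,onz(s,195+(x+.5)/10-.5,140+(y+.5)/10-.5,z))
```

```text
[[159 161 165 168 169 168 168 169 168 168 169]
 [160 161 164 168 169 169 168 170 169 170 169]
 [159 161 163 167 169 169 169 169 169 169 169]
 [160 161 163 165 168 168 167 169 168 169 168]
 [162 160 161 160 158 158 159 162 167 169 169]
 [162 156 151 141 129 125 129 143 158 166 168]
 [162 148 131 110  93  85  90 113 143 162 168]
 [164 144 115  93  77  71  74  96 134 160 168]
 [165 143 108  88  82  73  72  94 134 160 167]
 [167 143 103  80  78  75  71  91 131 160 167]
 [170 147 104  71  68  67  65  85 128 159 168]
 [172 152 110  68  57  57  59  82 127 158 168]
 [172 151 109  65  52  54  58  78 117 149 163]
 [163 139  97  62  56  59  59  66  92 120 140]]
157.9 (array([0.5386, 0.1321, 0.0908]), [np.float64(0.00017018749909241069), np.float64(0.00017018749909244348)]) (array([0.5363, 0.1296, 0.0933]), [np.float64(0.0007408521470633651), np.float64(0.000740852147063334)]) [0.5373 0.131  0.0919]
158.5 (array([0.5388, 0.1322, 0.0891]), [np.float64(8.079408223606227e-05), np.float64(8.079408223598323e-05)]) (array([0.5365, 0.1299, 0.0914]), [np.float64(0.0006534143894917891), np.float64(0.0006
[... 504 characters left out ...]
0369457896867), np.float64(158.81885556878706)) (np.float64(196.26064508752535), np.float64(177.45412637375676)) (np.float64(258.6327067537229), np.float64(188.7675761694311))
0.094 (np.float64(217.32834299685183), np.float64(157.33135468588915)) (np.float64(196.14909881764916), np.float64(177.81698210177498)) (np.float64(258.0915601971476), np.float64(188.67414162313807))
0.094 (np.float64(217.7734023521507), np.float64(156.96302370109063)) (np.float64(195.92657094850563), np.float64(177.11583154424355)) (np.float64(258.6243706185256), np.float64(190.21931681305398))
L foot [0.5045 0.1594 0.005 ]
R foot [0.5688 0.0969 0.005 ]
blk L top [0.5158 0.1552 0.03  ]
blk R top [0.5589 0.1051 0.03  ]
```

The side view's disc edge, the collar's width and the triangulation all put the rod's top near z = 0.089, so its foot is at 0.005 and the collar's top at about 0.055–0.058. The rod's xy is (0.5375, 0.1315). I descend to TCP z of about 0.062.

Call:
{"op": "send_rows", "data": {"steps": [[[0,0.002,0.015],[0,0,0],0.045],[[0,0.002,0.035],[0,0,0],0.045],[[0,0.002,0.055],[0,0,0],0.045],[[0,0.002,0.07],[0,0,0],0.045],[[0,0.002,0.08],[0,0,0],0.045]]}}

```text
time_s: 2.83
tool_pos: [0.537, 0.1298, 0.1178]
tool_rot: [-179.9, 0.0, 90.0]
force: [-0.2, 0.1, -0.7]
grip_width: 0.0612
```

Call:
{"op": "send_rows", "data": {"steps": [[[0,0,0.012],[0,0,0],0.045],[[0,0,0.024],[0,0,0],0.045],[[0,0,0.034],[0,0,0],0.045],[[0,0,0.04],[0,0,0],0.045],[[0,0,0.044],[0,0,0],0.045]]}}

```text
time_s: 3.25
tool_pos: [0.5376, 0.1299, 0.0747]
tool_rot: [-180.0, 0.0, 90.0]
force: [-0.4, -0.0, -0.2]
grip_width: 0.0455
```

Call:
{"op": "send_rows", "data": {"steps": [[[0,0,0.003],[0,0,0],0.045],[[0,0,0.006],[0,0,0],0.045],[[0,0,0.009],[0,0,0],0.045],[[0,0,0.009],[0,0,0],0.045],[[0,0,0.009],[0,0,0],0.045]]}}

```text
time_s: 3.67
tool_pos: [0.538, 0.13, 0.0667]
tool_rot: [180.0, -0.0, 90.0]
force: [0.1, -0.2, 0.7]
grip_width: 0.045
```

Run:
```python
from h import *
o=env.get_obs();print(o['tool_pos'],o['tool_rot'],o['force'],o['time_s'])
s=env.read_camera('side');c=env.read_camera('wrist')
a=cv2.resize(s['pixels'][110:210,160:280,::-1],(600,500),interpolation=cv2.INTER_CUBIC);cv2.imwrite('pics/s3.png',a)
cv2.imwrite('pics/w3.png',c['pixels'][:,:,::-1])
```

```text
[0.53800446 0.13001518 0.06672623] [ 1.79983827e+02 -8.22116366e-03  9.00112144e+01] [ 0.11397826 -0.19363538  0.6765083 ] 3.6667
```

View pics/s3.png

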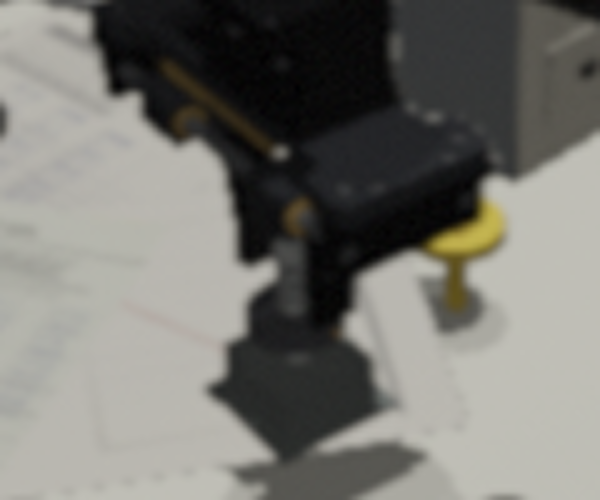

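View pics/w3.png

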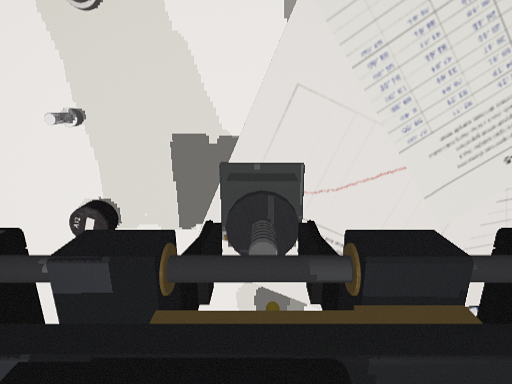

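The rod shows between the open fingers, at about (263,240) in the wrist view and a little to the right of centre. I shift +1.5 mm in tool x, go down 4.5 mm and close.

Call:
{"op": "send_rows", "data": {"steps": [[[0.0015,0,0.0025],[0,0,0],0.045],[[0.0015,0,0.0045],[0,0,0],0.045],[[0.0015,0,0.0045],[0,0,0],0.045],[[0.0015,0,0.0045],[0,0,0],0.02],[[0.0015,0,0.0045],[0,0,0],0.02]]}}

```text
time_s: 4.18
tool_pos: [0.5379, 0.1315, 0.062]
tool_rot: [-180.0, 0.0, 90.0]
force: [0.3, 1.1, -0.2]
grip_width: 0.0379
```

Call:
{"op": "send_rows", "data": {"steps": [[[0,0,0],[0,0,0],0.018],[[0,0,0],[0,0,0],0.008],[[0,0,0],[0,0,0],0.008],[[0,0,0],[0,0,0],0.008],[[0,0,0],[0,0,0],0.008]]}}

```text
time_s: 4.6
tool_pos: [0.5379, 0.1316, 0.0622]
tool_rot: [180.0, -0.0, 90.0]
force: [0.6, -0.8, 0.3]
grip_width: 0.0134
```

Call:
{"op": "send_rows", "data": {"steps": [[[0,0,0],[0,0,0],0.008],[[0,0,0],[0,0,0],0.008],[[0,0,0],[0,0,0],0.008],[[0,0,0],[0,0,0],0.008],[[0,0,0],[0,0,0],0.008]]}}

```text
time_s: 5.02
tool_pos: [0.538, 0.1315, 0.0621]
tool_rot: [180.0, -0.0, 90.0]
force: [-0.4, 0.5, -0.3]
grip_width: 0.0135
```

Run:
```python
from h import *
o=env.get_obs();print(o['tool_pos'],o['tool_rot'],o['force'],o['wrist_torque'],o['time_s'],o['grip_width'])
s=env.read_camera('side');c=env.read_camera('wrist')
a=cv2.resize(s['pixels'][130:210,180:260,::-1],(500,500),interpolation=cv2.INTER_CUBIC)
b=cv2.resize(c['pixels'][140:260,200:320,::-1],(500,500),interpolation=cv2.INTER_CUBIC)
cv2.imwrite('pics/s4.png',cv2.resize(np.hstack([a,b]),(800,400)))
```

```text
[0.53795679 0.13151757 0.06214772] [ 1.79988515e+02 -6.59014741e-03  9.00097621e+01] [-0.44114228  0.49563578 -0.28126219] [ 0.08245729 -0.04210066 -0.00451737] 5.0167 0.013467783410690413
```

View pics/s4.png

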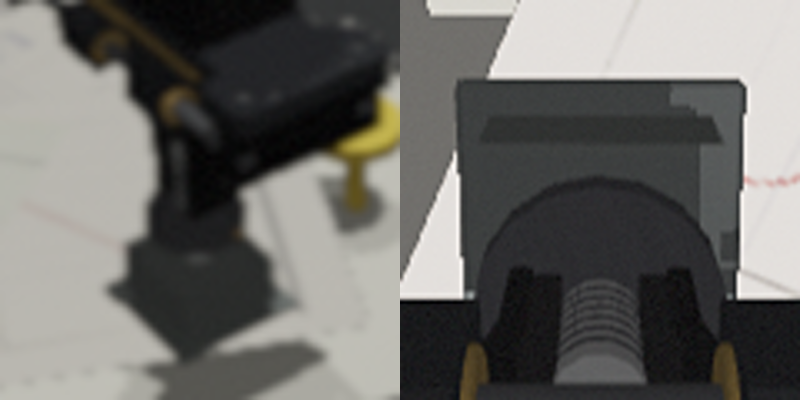

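The rod is gripped with the tips just above the collar (opening 13.5 mm). I lift it.

Call:
{"op": "send_rows", "data": {"steps": [[[0,0,-0.005],[0,0,0],0.008],[[0,0,-0.015],[0,0,0],0.008],[[0,0,-0.03],[0,0,0],0.008],[[0,0,-0.045],[0,0,0],0.008],[[0,0,-0.06],[0,0,0],0.008]]}}

```text
time_s: 5.53
tool_pos: [0.5377, 0.1313, 0.1233]
tool_rot: [-180.0, 0.0, 90.0]
force: [-0.1, 0.3, -1.5]
grip_width: 0.0134
```

Call:
{"op": "send_rows", "data": {"steps": [[[0,0,-0.013],[0,0,0],0.008],[[0,0,-0.026],[0,0,0],0.008],[[0,0,-0.036],[0,0,0],0.008],[[0,0,-0.04],[0,0,0],0.008],[[0,0,-0.04],[0,0,0],0.008]]}}

```text
time_s: 5.95
tool_pos: [0.5385, 0.1316, 0.1634]
tool_rot: [179.9, -0.0, 90.0]
force: [0.0, 0.3, -2.2]
grip_width: 0.0137
```

Run:
```python
from h import *
o=env.get_obs();print(o['tool_pos'],o['tool_rot'],o['force'],o['wrist_torque'],o['time_s'],o['grip_width'])
s=env.read_camera('side')
a=cv2.resize(s['pixels'][90:210,170:290,::-1],(600,600),interpolation=cv2.INTER_CUBIC)
cv2.imwrite('pics/s5.png',a)
```

```text
[0.53851214 0.13163458 0.16342918] [ 1.79881778e+02 -4.89319808e-02  9.00102908e+01] [ 0.04251515  0.29030902 -2.24568431] [ 0.09842202 -0.05049023 -0.04730855] 5.95 0.013691515161781862
```

View pics/s5.png

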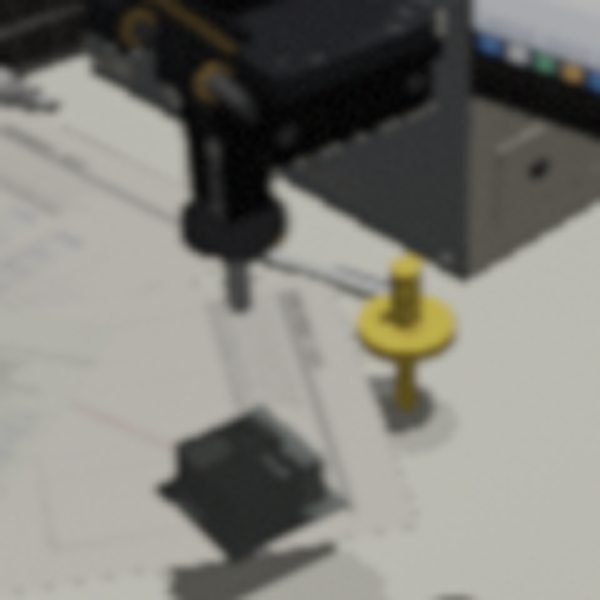

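The rod is out of its rest and hangs upright, with about 2 N on the wrist, which fits its weight. I carry it over the housing.

Call:
{"op": "send_rows", "data": {"steps": [[[-0.015,-0.004,0],[0,0,0],0.008],[[-0.045,-0.011,0],[0,0,0],0.008],[[-0.08,-0.02,0],[0,0,0],0.008],[[-0.115,-0.028,0],[0,0,0],0.008],[[-0.15,-0.037,0],[0,0,0],0.008]]}}

```text
time_s: 6.42
tool_pos: [0.4992, -0.0209, 0.161]
tool_rot: [-179.9, 0.0, 90.0]
force: [1.3, -0.4, -1.6]
grip_width: 0.0134
```

Call:
{"op": "send_rows", "data": {"steps": [[[-0.035,-0.009,0],[0,0,0],0.008],[[-0.07,-0.017,0],[0,0,0],0.008],[[-0.1,-0.025,0],[0,0,0],0.008],[[-0.122,-0.031,0],[0,0,0],0.008],[[-0.132,-0.033,0],[0,0,0],0.008]]}}

```text
time_s: 6.83
tool_pos: [0.4651, -0.1552, 0.1613]
tool_rot: [-179.9, 0.0, 89.7]
force: [0.7, -0.6, -1.5]
grip_width: 0.0133
```

Call:
{"op": "send_rows", "data": {"steps": [[[0,0,0],[0,0,0],0.008],[[0,0,0],[0,0,0],0.008],[[0,0,0],[0,0,0],0.008],[[0,0,0],[0,0,0],0.008],[[0,0,0],[0,0,0],0.008]]}}

```text
time_s: 7.25
tool_pos: [0.4684, -0.1489, 0.1619]
tool_rot: [-180.0, -0.0, 90.2]
force: [1.1, 0.5, -1.8]
grip_width: 0.0139
```

Run:
```python
from h import *
o=env.get_obs();print(o['tool_pos'],o['tool_rot'],o['force'],o['wrist_torque'],o['time_s'],o['grip_width'])
s=env.read_camera('side');t=env.read_camera('top');c=env.read_camera('wrist')
f=lambda c,u,v,w,h:cv2.resize(c['pixels'][v:v+h,u:u+w,::-1],(400,300),interpolation=cv2.INTER_CUBIC)
cv2.imwrite('pics/s6.png',np.vstack([np.hstack([f(s,220,190,120,90),f(t,270,170,100,75)]),np.hstack([f(c,0,0,512,384),f(c,180,130,160,120)])]))
np.save('s6.npy',s,allow_pickle=True);np.save('w6.npy',c,allow_pickle=True)
```

```text
[ 0.46835316 -0.14892542  0.16187616] [-1.79982696e+02 -1.35366940e-02  9.01799300e+01] [ 1.08955391  0.49984295 -1.79978886] [0.04995758 0.01870055 0.00951262] 7.25 0.013936815562708746
```

View pics/s6.png

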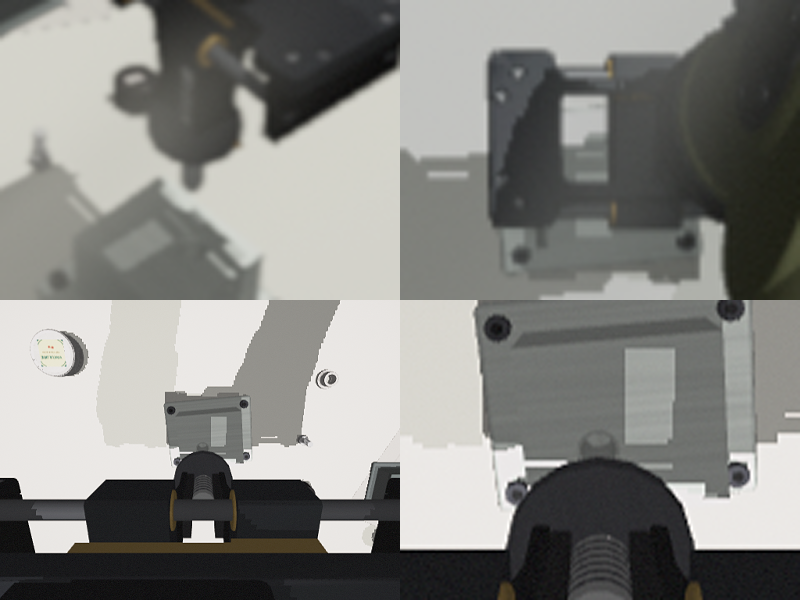

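Run:
```python
from h import *
s=np.load('s6.npy',allow_pickle=True).item();c=np.load('w6.npy',allow_pickle=True).item()
np.set_printoptions(precision=4,suppress=True)
f=lambda c,u,v,w,h,k:cv2.resize(c['pixels'][v:v+h,u:u+w,::-1],(w*k,h*k),interpolation=cv2.INTER_CUBIC)
a=f(s,255,215,40,40,10); b=f(c,235,165,50,50,8)
cv2.imwrite('pics/s6b.png',np.hstack([a,b]))
o=env.get_obs();print(o['tool_pos'],o['time_s'])
print('foot side',onz(s,277.5,244.5,.106),'exp px',proj(s,[.469,-.149,.106]),'bore exp',proj(c,[.4688,-.1505,.058]))
```

```text
[ 0.4682 -0.1498  0.162 ] 7.4
foot side [ 0.4704 -0.1472  0.106 ] exp px (np.float64(277.53527685796985), np.float64(245.52534774600957)) bore exp (np.float64(257.7117171984173), np.float64(188.61927508430438))
```

View pics/s6b.png

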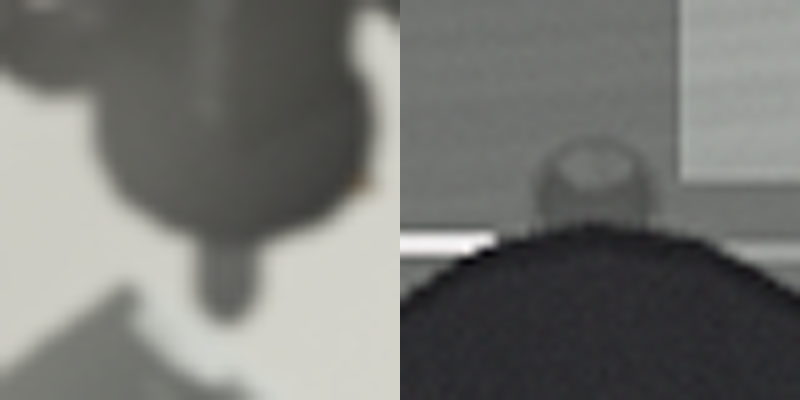

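The bore rim in the wrist view is centred at about (258.9,188.4), half hidden by the collar. The side view puts the foot's tip at (277.3,246), as expected for a foot height of about 105 mm. All estimates put the TCP target at about (0.469,-0.1497), and the entry tolerance is about ±4 mm. I descend.

Call:
{"op": "send_rows", "data": {"steps": [[[0,0.0008,0.005],[0,0,0],0.008],[[0,0.0008,0.015],[0,0,0],0.008],[[0,0.0008,0.027],[0,0,0],0.008],[[0,0.0008,0.036],[0,0,0],0.008],[[0,0.0008,0.04],[0,0,0],0.008]]}}

```text
time_s: 7.82
tool_pos: [0.4674, -0.1502, 0.1199]
tool_rot: [-179.8, -0.0, 90.0]
force: [-0.5, -0.1, -1.7]
grip_width: 0.0137
```

Run:
```python
from h import *
s=env.read_camera('side')
o=env.get_obs();print(o['tool_pos'],o['force'],o['time_s'])
f=lambda c,u,v,w,h,k:cv2.resize(c['pixels'][v:v+h,u:u+w,::-1],(w*k,h*k),interpolation=cv2.INTER_CUBIC)
cv2.imwrite('pics/s7.png',f(s,240,220,75,75,8))
print(proj(s,[.469,-.1505,.058]))
```

```text
[ 0.46735564 -0.15024847  0.11985104] [ 0.20560246  0.26474969 -2.81712248] 7.8667
(np.float64(277.1446584886122), np.float64(264.35282781321615))
```

View pics/s7.png

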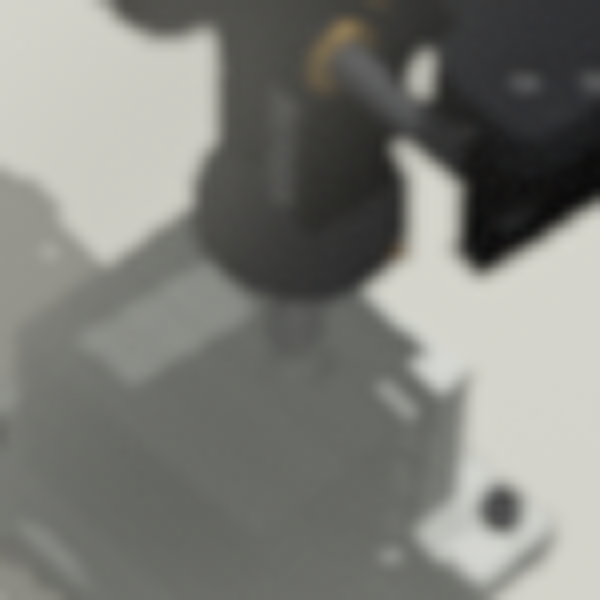

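The foot's tip shows at crop (292,346), and the bore should be at about (301,359), so the foot is 1–2 mm short to the right. That includes a transient in x. I correct slightly and settle.

Call:
{"op": "send_rows", "data": {"steps": [[[-0.0005,0.0008,0],[0,0,0],0.008],[[-0.0005,0.0008,0],[0,0,0],0.008],[[-0.0005,0.0008,0],[0,0,0],0.008],[[-0.0005,0.0008,0],[0,0,0],0.008],[[-0.0005,0.0008,0],[0,0,0],0.008]]}}

```text
time_s: 8.28
tool_pos: [0.4699, -0.1511, 0.1225]
tool_rot: [179.9, -0.0, 90.0]
force: [0.1, -0.2, -1.9]
grip_width: 0.0132
```

Run:
```python
from h import *
s=env.read_camera('side')
o=env.get_obs();print(o['tool_pos'],o['force'],o['time_s'])
im=s['pixels'][250:275,262:295,::-1]
im=cv2.normalize(cv2.resize(im,None,fx=20,fy=20,interpolation=cv2.INTER_CUBIC),None,0,255,cv2.NORM_MINMAX)
cv2.imwrite('pics/s8.png',im)
P=o['tool_pos']
print(proj(s,[P[0],P[1],P[2]-.057]),proj(s,[.469,-.1505,.058]))
```

```text
[ 0.46980565 -0.15103916  0.12243536] [-0.48101487  0.86319474 -1.30020785] 8.3333
(np.float64(277.8438701916289), np.float64(261.5890953581324)) (np.float64(277.1446584886122), np.float64(264.35282781321615))
```

View pics/s8.png

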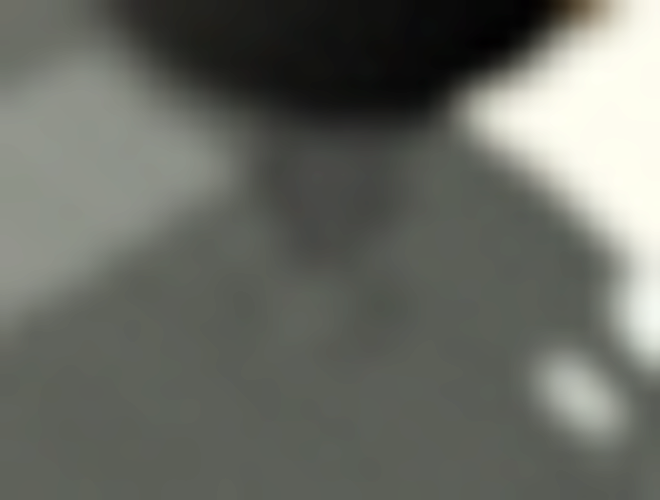

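The foot's tip at (277.8,262.8) is directly above the bore's faint ring, centred at (277.5,264.8). I lower it into the mouth slowly and watch the force.

Call:
{"op": "send_rows", "data": {"steps": [[[0,-0.0005,0.002],[0,0,0],0.008],[[0,-0.0005,0.004],[0,0,0],0.008],[[0,-0.0005,0.006],[0,0,0],0.008],[[0,-0.0005,0.008],[0,0,0],0.008],[[0,-0.0005,0.0095],[0,0,0],0.008]]}}

```text
time_s: 8.75
tool_pos: [0.4689, -0.151, 0.1122]
tool_rot: [-180.0, -0.0, 90.0]
force: [0.7, 0.2, -2.2]
grip_width: 0.0142
```

Call:
{"op": "send_rows", "data": {"steps": [[[0,0,0.0015],[0,0,0],0.008],[[0,0,0.003],[0,0,0],0.008],[[0,0,0.0045],[0,0,0],0.008],[[0,0,0.006],[0,0,0],0.008],[[0,0,0.0075],[0,0,0],0.008]]}}

```text
time_s: 9.17
tool_pos: [0.4692, -0.1509, 0.105]
tool_rot: [180.0, -0.0, 90.0]
force: [-1.2, 0.3, -1.1]
grip_width: 0.0138
```

There is no axial force with the foot about 10 mm below the face, so it is in the bore. I continue to just above the shallowest possible bottom.

Call:
{"op": "send_rows", "data": {"steps": [[[0,0,0.0015],[0,0,0],0.008],[[0,0,0.003],[0,0,0],0.008],[[0,0,0.0045],[0,0,0],0.008],[[0,0,0.006],[0,0,0],0.008],[[0,0,0.0075],[0,0,0],0.008]]}}

```text
time_s: 9.58
tool_pos: [0.4691, -0.1509, 0.0974]
tool_rot: [180.0, -0.0, 90.0]
force: [0.4, 0.4, -1.6]
grip_width: 0.0138
```

Call:
{"op": "send_rows", "data": {"steps": [[[0,0,0.0013],[0,0,0],0.008],[[0,0,0.0025],[0,0,0],0.008],[[0,0,0.0037],[0,0,0],0.008],[[0,0,0.005],[0,0,0],0.008],[[0,0,0.0055],[0,0,0],0.008]]}}

```text
time_s: 10.0
tool_pos: [0.469, -0.151, 0.0919]
tool_rot: [-180.0, -0.0, 90.0]
force: [0.8, 0.3, -1.4]
grip_width: 0.0136
```

Run:
```python
from h import *
s=env.read_camera('side')
o=env.get_obs();print(o['tool_pos'],o['force'],o['wrist_torque'],o['time_s'])
f=lambda c,u,v,w,h,k:cv2.resize(c['pixels'][v:v+h,u:u+w,::-1],(w*k,h*k),interpolation=cv2.INTER_CUBIC)
cv2.imwrite('pics/s9.png',f(s,240,220,75,75,8))
```

```text
[ 0.46900527 -0.15094891  0.09185511] [ 0.03033985  0.422072   -2.11469577] [ 0.2649324  -0.06077644 -0.107246  ] 10.05
```

View pics/s9.png

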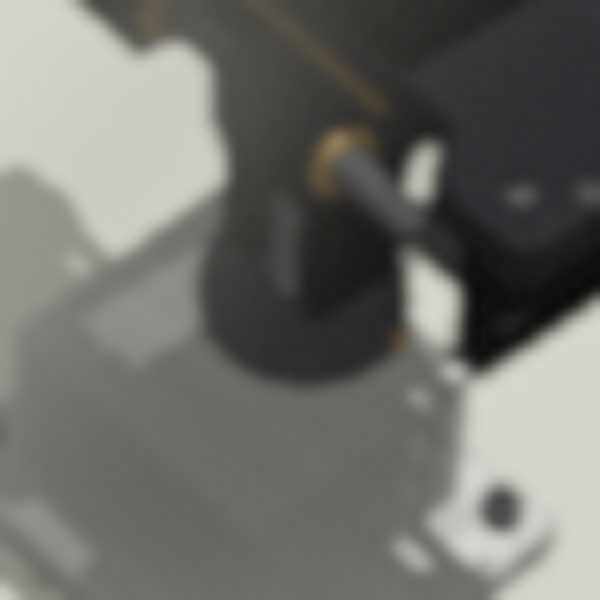

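The rod is in the bore with the collar still clear of the face. I now feel for the bottom in small steps.

Call:
{"op": "send_rows", "data": {"steps": [[[0,0,0.0006],[0,0,0],0.008],[[0,0,0.0012],[0,0,0],0.008],[[0,0,0.0018],[0,0,0],0.008],[[0,0,0.0024],[0,0,0],0.008],[[0,0,0.003],[0,0,0],0.008]]}}

```text
time_s: 10.47
tool_pos: [0.4691, -0.1509, 0.089]
tool_rot: [180.0, -0.0, 90.0]
force: [0.8, 1.7, -1.3]
grip_width: 0.0133
```

Call:
{"op": "send_rows", "data": {"steps": [[[0,0,0.0004],[0,0,0],0.008],[[0,0,0.0008],[0,0,0],0.008],[[0,0,0.0012],[0,0,0],0.008],[[0,0,0.0016],[0,0,0],0.008],[[0,0,0.002],[0,0,0],0.008]]}}

```text
time_s: 10.88
tool_pos: [0.4691, -0.151, 0.0871]
tool_rot: [180.0, -0.0, 90.0]
force: [0.7, 1.3, -1.1]
grip_width: 0.0136
```

Call:
{"op": "send_rows", "data": {"steps": [[[0,0,0.0004],[0,0,0],0.008],[[0,0,0.0008],[0,0,0],0.008],[[0,0,0.0012],[0,0,0],0.008],[[0,0,0.0016],[0,0,0],0.008],[[0,0,0.002],[0,0,0],0.008]]}}

```text
time_s: 11.3
tool_pos: [0.4691, -0.151, 0.085]
tool_rot: [180.0, -0.0, 90.0]
force: [-0.0, 1.5, -0.2]
grip_width: 0.0136
```

Call:
{"op": "send_rows", "data": {"steps": [[[0,0,0.0003],[0,0,0],0.008],[[0,0,0.0006],[0,0,0],0.008],[[0,0,0.0009],[0,0,0],0.008],[[0,0,0.0012],[0,0,0],0.008],[[0,0,0.0015],[0,0,0],0.008]]}}

```text
time_s: 11.72
tool_pos: [0.4691, -0.151, 0.0836]
tool_rot: [180.0, -0.0, 90.0]
force: [-0.6, 0.8, -0.7]
grip_width: 0.0133
```

Call:
{"op": "send_rows", "data": {"steps": [[[0,0,0.0003],[0,0,0],0.008],[[0,0,0.0006],[0,0,0],0.008],[[0,0,0.0009],[0,0,0],0.008],[[0,0,0.0012],[0,0,0],0.008],[[0,0,0.0015],[0,0,0],0.008]]}}

```text
time_s: 12.13
tool_pos: [0.4697, -0.1511, 0.0831]
tool_rot: [179.9, -0.0, 90.0]
force: [-1.4, 2.3, 8.3]
grip_width: 0.0137
```

Contact: the axial force rose to 8.3 N at TCP z of about 0.083, a depth of about 32 mm, which is within the given range. I ease off about 0.4 mm and hold.

Call:
{"op": "send_rows", "data": {"steps": [[[0,0,-0.0003],[0,0,0],0.008],[[0,0,-0.0004],[0,0,0],0.008],[[0,0,-0.0004],[0,0,0],0.008],[[0,0,-0.0004],[0,0,0],0.008],[[0,0,-0.0004],[0,0,0],0.008]]}}

```text
time_s: 12.55
tool_pos: [0.4696, -0.151, 0.0831]
tool_rot: [179.9, -0.0, 90.0]
force: [-0.9, 2.4, 5.5]
grip_width: 0.014
```

Call:
{"op": "send_rows", "data": {"steps": [[[0,0,-0.0001],[0,0,0],0.008],[[0,0,-0.0001],[0,0,0],0.008],[[0,0,-0.0001],[0,0,0],0.008],[[0,0,-0.0001],[0,0,0],0.008],[[0,0,-0.0001],[0,0,0],0.008]]}}

```text
time_s: 12.97
tool_pos: [0.4696, -0.1511, 0.0831]
tool_rot: [179.9, -0.0, 90.0]
force: [-0.9, 1.8, 5.5]
grip_width: 0.0137
```

Call:
{"op": "send_rows", "data": {"steps": [[[0,0,0],[0,0,0],0.008],[[0,0,0],[0,0,0],0.008],[[0,0,0],[0,0,0],0.008],[[0,0,0],[0,0,0],0.008],[[0,0,0],[0,0,0],0.008]]}}

```text
time_s: 13.38
tool_pos: [0.4696, -0.1511, 0.0832]
tool_rot: [179.9, -0.0, 90.0]
force: [-0.4, 1.5, 5.5]
grip_width: 0.0137
```

Call:
{"op": "send_rows", "data": {"steps": [[[0,0,0],[0,0,0],0.008],[[0,0,0],[0,0,0],0.008],[[0,0,0],[0,0,0],0.008],[[0,0,0],[0,0,0],0.008],[[0,0,0],[0,0,0],0.008]]}}

```text
time_s: 13.8
tool_pos: [0.4695, -0.151, 0.0831]
tool_rot: [179.9, -0.0, 90.0]
force: [-1.3, 1.1, 6.2]
grip_width: 0.0132
```

Call:
{"op": "send_rows", "data": {"steps": [[[0,0,0],[0,0,0],0.008],[[0,0,0],[0,0,0],0.008],[[0,0,0],[0,0,0],0.008],[[0,0,0],[0,0,0],0.008],[[0,0,0],[0,0,0],0.008]]}}

```text
time_s: 14.22
tool_pos: [0.4696, -0.1511, 0.0831]
tool_rot: [179.9, -0.0, 90.0]
force: [-0.9, 1.9, 5.3]
grip_width: 0.0137
```

Run:
```python
from h import *
s=env.read_camera('side');c=env.read_camera('wrist')
o=env.get_obs();print(o['tool_pos'],o['force'],o['wrist_torque'],o['time_s'])
f=lambda c,u,v,w,h,k:cv2.resize(c['pixels'][v:v+h,u:u+w,::-1],(400,400),interpolation=cv2.INTER_CUBIC)
cv2.imwrite('pics/s10.png',np.hstack([f(s,240,220,75,75,8),f(c,200,140,120,120,8)]))
```

```text
[ 0.46956787 -0.15103532  0.08315791] [-0.56390513  2.33088268  4.69289953] [0.57883342 0.18347854 0.02025219] 14.3167
```

View pics/s10.png

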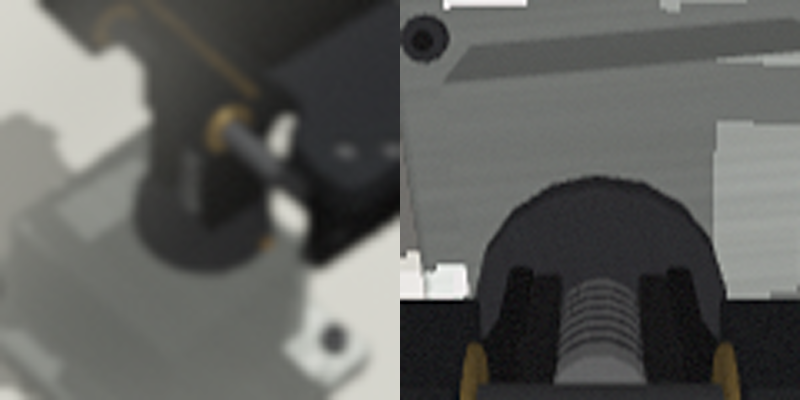

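I held it for about 2 s at roughly 5.5 N and the collar is still clear. I release, keeping the fingers straddling the grip.

Call:
{"op": "send_rows", "data": {"steps": [[[0,0,0],[0,0,0],0.024],[[0,0,0],[0,0,0],0.024],[[0,0,0],[0,0,0],0.024],[[0,0,0],[0,0,0],0.024],[[0,0,0],[0,0,0],0.024]]}}

```text
time_s: 14.73
tool_pos: [0.4688, -0.1513, 0.0823]
tool_rot: [-180.0, 0.0, 90.0]
force: [-0.3, -0.2, 0.3]
grip_width: 0.0235
```

Run:
```python
from h import *
s=env.read_camera('side');c=env.read_camera('wrist')
o=env.get_obs();print(o['tool_pos'],o['force'],o['wrist_torque'],o['time_s'],o['grip_width'])
f=lambda c,u,v,w,h,k:cv2.resize(c['pixels'][v:v+h,u:u+w,::-1],(400,400),interpolation=cv2.INTER_CUBIC)
cv2.imwrite('pics/s11.png',np.hstack([f(s,240,220,75,75,8),f(c,200,140,120,120,8)]))
```

```text
[ 0.46888852 -0.15116268  0.08238081] [-0.29467643  0.00523477 -0.65281811] [-0.00649747  0.07218927 -0.03110455] 14.8333 0.02380777140830397
```

View pics/s11.png

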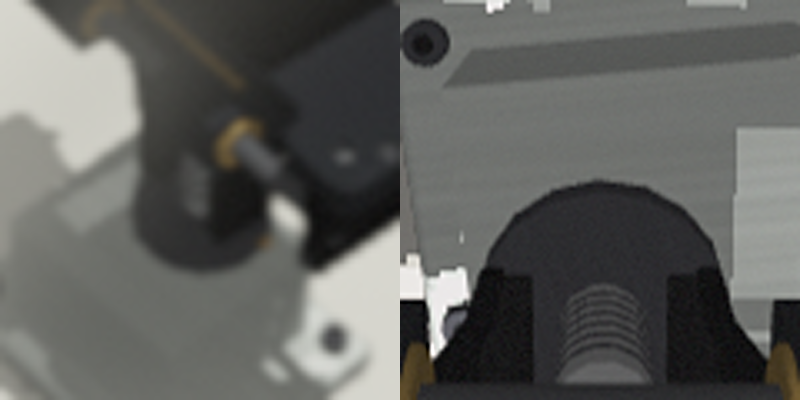

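The rod is released and stands free between the fingers, with zero force. I now push the collar down and expect about 4 N while it slides.

Call:
{"op": "send_rows", "data": {"steps": [[[0,0,0.001],[0,0,0],0.024],[[0,0,0.002],[0,0,0],0.024],[[0,0,0.003],[0,0,0],0.024],[[0,0,0.004],[0,0,0],0.024],[[0,0,0.005],[0,0,0],0.024]]}}

```text
time_s: 15.25
tool_pos: [0.469, -0.151, 0.0774]
tool_rot: [-180.0, -0.0, 90.0]
force: [-0.2, 1.4, 0.7]
grip_width: 0.024
```

Call:
{"op": "send_rows", "data": {"steps": [[[0,0,0.0008],[0,0,0],0.024],[[0,0,0.0016],[0,0,0],0.024],[[0,0,0.0024],[0,0,0],0.024],[[0,0,0.0032],[0,0,0],0.024],[[0,0,0.004],[0,0,0],0.024]]}}

```text
time_s: 15.67
tool_pos: [0.4693, -0.1511, 0.0738]
tool_rot: [180.0, -0.0, 90.0]
force: [-0.0, -0.2, 4.0]
grip_width: 0.0239
```

Sliding at 4 N, as expected. I continue slowly towards the face (TCP z of about 0.067).

Call:
{"op": "send_rows", "data": {"steps": [[[0,0,0.0008],[0,0,0],0.024],[[0,0,0.0016],[0,0,0],0.024],[[0,0,0.0024],[0,0,0],0.024],[[0,0,0.0032],[0,0,0],0.024],[[0,0,0.004],[0,0,0],0.024]]}}

```text
time_s: 16.08
tool_pos: [0.4691, -0.1511, 0.0695]
tool_rot: [180.0, 0.0, 90.0]
force: [-0.8, 0.1, 2.9]
grip_width: 0.0241
```

Call:
{"op": "send_rows", "data": {"steps": [[[0,0,0.0003],[0,0,0],0.024],[[0,0,0.0006],[0,0,0],0.024],[[0,0,0.0009],[0,0,0],0.024],[[0,0,0.0012],[0,0,0],0.024],[[0,0,0.0015],[0,0,0],0.024]]}}

```text
time_s: 16.5
tool_pos: [0.4691, -0.1511, 0.0681]
tool_rot: [180.0, 0.0, 90.0]
force: [-0.1, -0.4, 4.4]
grip_width: 0.0239
```

Call:
{"op": "send_rows", "data": {"steps": [[[0,0,0.0003],[0,0,0],0.024],[[0,0,0.0006],[0,0,0],0.024],[[0,0,0.0009],[0,0,0],0.024],[[0,0,0.0012],[0,0,0],0.024],[[0,0,0.0014],[0,0,0],0.024]]}}

```text
time_s: 16.92
tool_pos: [0.4691, -0.1511, 0.0674]
tool_rot: [-180.0, -0.0, 90.0]
force: [-3.4, 0.8, 11.4]
grip_width: 0.0238
```

The force rose to 11.4 N at TCP z of 0.0674: the collar is seated. I hold briefly.

Call:
{"op": "send_rows", "data": {"steps": [[[0,0,0.0001],[0,0,0],0.024],[[0,0,0.0002],[0,0,0],0.024],[[0,0,0.0002],[0,0,0],0.024],[[0,0,0.0002],[0,0,0],0.024],[[0,0,0.0002],[0,0,0],0.024]]}}

```text
time_s: 17.33
tool_pos: [0.4691, -0.1511, 0.0674]
tool_rot: [-180.0, -0.0, 90.0]
force: [-3.4, 0.2, 11.2]
grip_width: 0.0241
```

Call:
{"op": "send_rows", "data": {"steps": [[[0,0,0],[0,0,0],0.024],[[0,0,0],[0,0,0],0.024],[[0,0,0],[0,0,0],0.024],[[0,0,0],[0,0,0],0.024],[[0,0,0],[0,0,0],0.024]]}}

```text
time_s: 17.75
tool_pos: [0.4691, -0.1511, 0.0674]
tool_rot: [180.0, -0.0, 90.0]
force: [-3.8, -0.7, 11.7]
grip_width: 0.0243
```

Run:
```python
from h import *
s=env.read_camera('side');c=env.read_camera('wrist')
o=env.get_obs();print(o['tool_pos'],o['force'],o['wrist_torque'],o['time_s'],o['grip_width'])
f=lambda c,u,v,w,h,k:cv2.resize(c['pixels'][v:v+h,u:u+w,::-1],(400,400),interpolation=cv2.INTER_CUBIC)
cv2.imwrite('pics/s12.png',np.hstack([f(s,240,220,75,75,8),f(c,200,140,120,120,8)]))
```

```text
[ 0.46908847 -0.15106297  0.06739903] [-3.70030767  0.15543304 11.41067056] [0.0942151  0.75472751 0.04563066] 17.85 0.024309021466968467
```

View pics/s12.png

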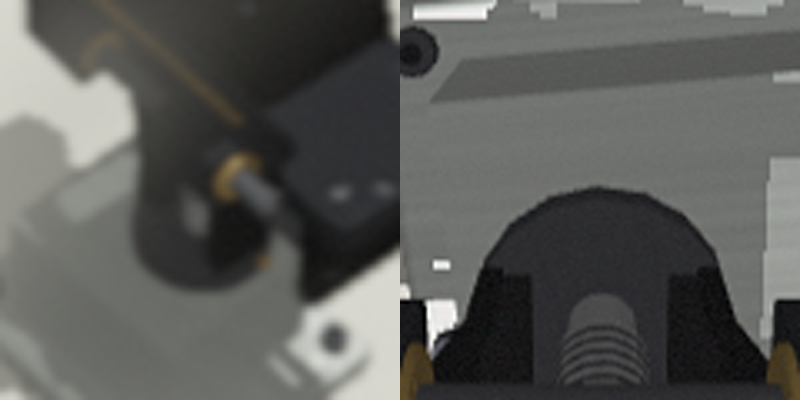

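The collar lies flat on the face with the tips on it. I press slightly firmer, then retreat straight up.

Call:
{"op": "send_rows", "data": {"steps": [[[0,0,0.0001],[0,0,0],0.024],[[0,0,0.0002],[0,0,0],0.024],[[0,0,0.0003],[0,0,0],0.024],[[0,0,0.0004],[0,0,0],0.024],[[0,0,0.0004],[0,0,0],0.024]]}}

```text
time_s: 18.27
tool_pos: [0.4691, -0.1511, 0.0674]
tool_rot: [-180.0, -0.0, 90.0]
force: [-4.5, 1.2, 14.2]
grip_width: 0.0242
```

Call:
{"op": "send_rows", "data": {"steps": [[[0,0,-0.001],[0,0,0],0.024],[[0,0,-0.002],[0,0,0],0.026],[[0,0,-0.003],[0,0,0],0.03],[[0,0,-0.004],[0,0,0],0.035],[[0,0,-0.005],[0,0,0],0.04]]}}

```text
time_s: 18.68
tool_pos: [0.4687, -0.1508, 0.0707]
tool_rot: [-180.0, -0.0, 90.0]
force: [-0.7, -0.6, -0.6]
grip_width: 0.0352
```

Run:
```python
from h import *
s=env.read_camera('side');c=env.read_camera('wrist')
o=env.get_obs();print(o['tool_pos'],o['force'],o['wrist_torque'],o['time_s'],o['grip_width'])
f=lambda c,u,v,w,h,k:cv2.resize(c['pixels'][v:v+h,u:u+w,::-1],(400,400),interpolation=cv2.INTER_CUBIC)
cv2.imwrite('pics/s13.png',np.hstack([f(s,240,220,75,75,8),f(c,200,140,120,120,8)]))
```

```text
[ 0.46898366 -0.15096742  0.07095736] [0.35494172 0.5312649  0.21015703] [ 0.05480394 -0.02900961 -0.00125754] 18.7833 0.038141329680463326
```

View pics/s13.png

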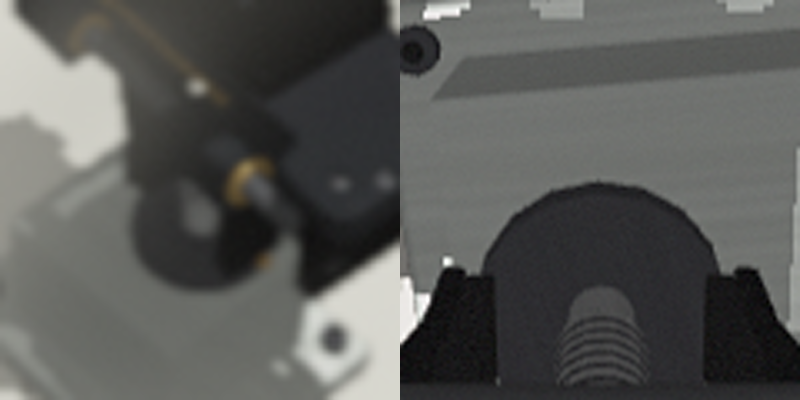

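Both fingers are clear of the grip and the force is zero. I go up.

Call:
{"op": "send_rows", "data": {"steps": [[[0,0,-0.006],[0,0,0],0.05],[[0,0,-0.018],[0,0,0],0.05],[[0,0,-0.033],[0,0,0],0.05],[[0,0,-0.05],[0,0,0],0.05],[[0,0,-0.065],[0,0,0],0.05]]}}

```text
time_s: 19.2
tool_pos: [0.4691, -0.1511, 0.1372]
tool_rot: [180.0, 0.0, 90.0]
force: [0.3, -0.8, -0.2]
grip_width: 0.0494
```

Call:
{"op": "send_rows", "data": {"steps": [[[0,0,-0.015],[0,0,0],0.05],[[0.03,-0.01,-0.03],[0,0,0],0.05],[[0.065,-0.02,-0.045],[0,0,0],0.05],[[0.1,-0.02,-0.05],[0,0,0],0.05],[[0.12,-0.02,-0.05],[0,0,0],0.05]]}}

```text
time_s: 19.62
tool_pos: [0.4495, -0.0272, 0.1883]
tool_rot: [179.8, -0.1, 90.2]
force: [0.0, 0.4, -1.0]
grip_width: 0.0498
```

Run:
```python
from h import *
s=env.read_camera('side');t=env.read_camera('top')
o=env.get_obs();print(o['tool_pos'],o['force'],o['time_s'],o['grip_width'])
f=lambda c,u,v,w,h:cv2.resize(c['pixels'][v:v+h,u:u+w,::-1],(400,400),interpolation=cv2.INTER_CUBIC)
cv2.imwrite('pics/s14.png',np.hstack([f(s,240,220,75,75),f(t,280,175,75,75)]))
```

```text
[ 0.44918036 -0.02690858  0.18687042] [-0.53391208 -0.01227066  0.03801077] 19.7167 0.05013908268736771
```

View pics/s14.png

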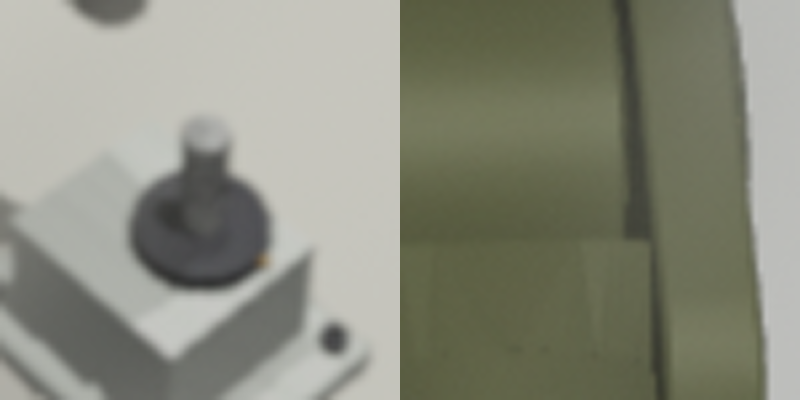

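The side view shows the rod upright with its top at about (278,245) and the collar flat on the face. I settle the arm and do a numeric check.

Call:
{"op": "send_rows", "data": {"steps": [[[0,0,0],[0,0,0],0.05],[[0,0,0],[0,0,0],0.05],[[0,0,0],[0,0,0],0.05],[[0,0,0],[0,0,0],0.05],[[0,0,0],[0,0,0],0.05]]}}

```text
time_s: 20.13
tool_pos: [0.4489, -0.032, 0.1859]
tool_rot: [-180.0, 0.0, 89.9]
force: [-0.8, 0.2, -0.5]
grip_width: 0.0501
```

Run:
```python
from h import *
s=env.read_camera('side')
print('rod top exp',proj(s,[.469,-.1505,.110]),'meas 278.0,244.9; onz',onz(s,278.0,244.9,.110))
print('collar exp top',proj(s,[.469,-.1505,.067]),'under',proj(s,[.469,-.1505,.058]))
g=cv2.cvtColor(s['pixels'],cv2.COLOR_RGB2GRAY)[220:290,240:315]
m=((g<95)&(s['pixels'][220:290,240:315].astype(int).ptp(2)<40) if hasattr(np.ndarray,'ptp') else (g<95)).astype(np.uint8)
n,l,st,ce=cv2.connectedComponentsWithStats(m)
for i in range(1,n):
    if st[i,4]>50: print(st[i]+[240,220,0,0,0],ce[i]+[240,220])
# expected collar silhouette of disc z .058-.067
a=np.linspace(0,2*np.pi,90)
q=np.array([proj(s,[.469+.0235*np.cos(x),-.1505+.0235*np.sin(x),z]) for x in a for z in (.058,.067)])
print('expected collar bbox',q.min(0),q.max(0))
```

```text
rod top exp (np.float64(278.1971600275419), np.float64(244.46095907436117)) meas 278.0,244.9; onz [ 0.46810929 -0.15104373  0.11      ]
collar exp top (np.float64(277.31997233889433), np.float64(261.03946439385106)) under (np.float64(277.1446584886122), np.float64(264.35282781321615))Traceback (most recent call last):
  File "<stdin>", line 6, in <module>
AttributeError: `ptp` was removed from the ndarray class in NumPy 2.0. Use np.ptp(arr, ...) instead.
```

Run:
```python
from h import *
s=env.read_camera('side')
a=np.linspace(0,2*np.pi,90)
for dz in (0,.003):
  q=np.array([proj(s,[.469+.0235*np.cos(x),-.1505+.0235*np.sin(x),z+dz]) for x in a for z in (.058,.067)])
  print(dz,'expected collar bbox',q.min(0),q.max(0))
g=cv2.cvtColor(s['pixels'],cv2.COLOR_RGB2GRAY)
print('col277 rows 266-280',g[266:280,277],'row262 cols',g[262,258:296])
```

```text
0 expected collar bbox [263.71971137 250.72597912] [290.88588962 275.14390834]
0.003 expected collar bbox [263.74279292 249.60879429] [290.9807676  274.04808576]
col277 rows 266-280 [ 73  73  73  74  78  74  58  62 124 176 196 198 198 198] row262 cols [173 175 175 176 173 154 117  87  82  81  80  77  70  62  59  59  63  72
  80  84  87  88  84  79  78  81  83  83  83  82  81  94 130 170 193 198
 198 197]
```

The collar's lower edge measures about row 274.1, against 275.1 expected when seated; thresholding explains about 0.5 px of that. I check once more with the wrist camera.

Run:
```python
from h import *
c=env.read_camera('wrist')
a=np.linspace(0,2*np.pi,180)
o=np.array([proj(c,[.469,-.1505,.067])]);print(o, c['position'])
u,v=o[0].astype(int)
u0,v0=max(0,u-50),max(0,v-40)
crop(c,u0,v0,100,75,8,'pics/w15.png');print(u0,v0)
for z in (.058,.067): 
  q=np.array([proj(c,[.469+.0235*np.cos(x),-.1505+.0235*np.sin(x),z]) for x in a]);print(z,((q-[u0,v0]+.5)*8).min(0),((q-[u0,v0]+.5)*8).max(0))
print('top',(np.array(proj(c,[.469,-.1505,.110]))-[u0,v0]+.5)*8)
```

```text
[[139.19205596 203.59140486]] [ 0.374731   -0.03101989  0.34795828]
89 163
0.058 [247.42185392 127.61922589] [617.36890081 477.52323317]
0.067 [214.61961117 145.23929756] [595.52536642 504.40005952]
top [249.57976841 457.09485616]
```

View pics/w15.png

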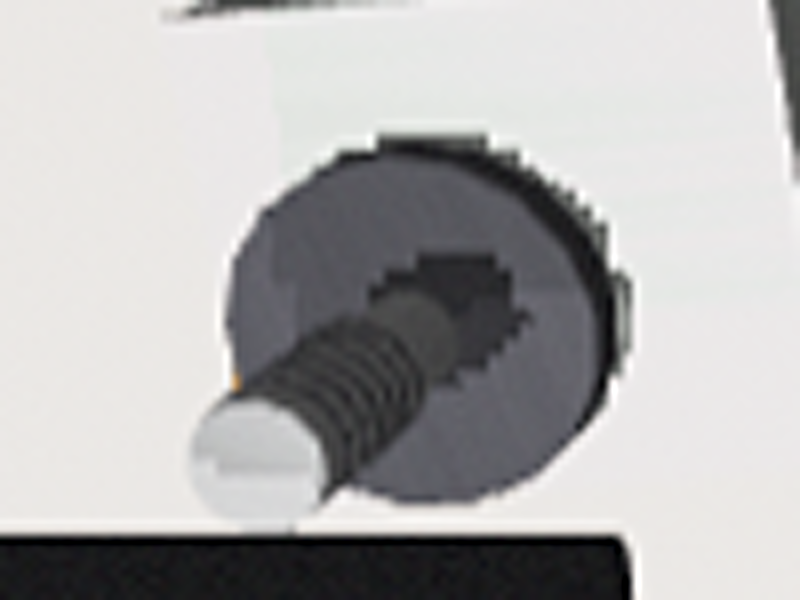

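The wrist view agrees. The top disc is at (256,462) against (250,457) expected. The visible collar side is 22 px, which fits its 9 mm thickness, and its thin shadow touches it with no gap. Handing in.

Run:
```python
from h import *
o=env.get_obs();print(o['tool_pos'],o['force'],o['time_s'])
print(env.sign_off())
```

```text
[ 0.44898065 -0.03143969  0.18596466] [-0.86937873 -0.30406686  0.40494642] 20.2833
the job is handed in; nothing more can be done
None
```

The job is handed in at 20.3 s. The rod stands in the bore with its collar on the housing's top face and the arm clear. No verdict was reported.

- **Bottoming out:** I took the steel rod from its rest and lowered it into the bore. It met the bottom at about 32 mm, with a peak wrist reading of 8.3 N. I then held it for about 2 s at 5–6 N; the wrist reads about 1.8 N low because of the rod's weight, so the foot itself carried roughly 7 N.
- **Seating the collar:** I released the rod and pushed the collar down with the open fingertips. It slid at 3–4 N and stopped hard on the face, where I pressed up to 14 N. The fingertips stopped at z = 0.0674 m, against 0.067 m for a seated collar.
- **Last checks:** In the side and wrist views the rod is upright, its top is where it should be to within about 1 px, and there is no visible gap under the collar.
- **Disagreement:** The collar's lower edge in the side view was about 1 px higher than predicted. That is within blur and the 2 mm calibration, and I trusted the force and fingertip height over it.
- **Not checked:** Foot contact while the collar was seated could not be measured directly. I did not measure the bystander parts again at the end, but the arm did not go near them.

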